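Hang the weighed test plate on the drying tree

TASK

Turn the drying tree anticlockwise, seen from above, by its one empty rod until it comes up firmly against the hidden stop in its foot, with that rod facing you; feel for the stop and do not force it. Then take the steel plate with the round eye from the two-slot stand, hang it by its eye on that rod and slide it gently home against the rod's collar, leaving the tree against its stop and everything else where it is.

Things in the scene. Friction and masses are not known exactly. Their poses are not given: they have to be found in the camera images.
- tree: Turning head of the drying tree: aluminium hub (44 mm wide, 159 mm high) with four steel rods at 90 degrees; three carry fixed plates (tops 200 mm up), one is empty. Origin on the vertical turning axis at worktop height; z up, x towards the empty rod's side. Friction about 0.2 N m; it stays where left. It starts 0.6 to 2.6 rad clockwise (from above) of its stop and cannot go round the other way.
- free_rod (a point): The empty rod, 8 mm diameter. Origin on its axis at the outer face of its fixed collar (18 mm diameter, 6 mm thick), 60 mm from the turning axis, 155 mm up. x points out along the rod, which rises outward at 10 degrees to a round tip 69 mm out; z is up, square to the rod. Push it sideways with closed fingertips about 45 mm out. A hung plate's middle plane is at x = 2.5 to 4.5 mm when home.
- stand: Grey block 46 x 136 x 26 mm, fixed, with two slots 70 mm apart along its y (7 mm wide in x, 43 mm long in y, floor 8 mm above the worktop). Origin: middle of its underside.
- coupon: The plate to hang: steel, 5 mm thick, 102 mm tall, 40 mm wide, about 60 g, with a round eye and above it a tab (22 mm wide, the top 30 mm). Stands upright in one of the stand's slots. Origin: middle of its lower edge; z up, y along its width, x square to it. Grasp the tab from above across its thickness, fingertips at least 12 mm above the eye's centre, to clear rod and collar.
- coupon_eye (a point): Centre of the plate's eye, a round hole of 14 mm diameter, 58 mm above the lower edge; when hung, the eye rests with its upper edge on the rod, so this point is 3 mm below the rod's axis.
- blank: A plain steel plate without eye or tab, 40 wide, 72 tall, 5 mm thick, in the other slot of the stand. Leave it. Origin: middle of its lower edge, z up.
- jar: White plastic jar with lid, 49 mm across, 57 mm tall; bystander. Origin: centre of its underside.
- boats: Stack of white square weighing boats, 75 mm, 28 mm tall; bystander. Origin: centre of its underside.
- dish: Clear petri dish, 58 mm across, 14 mm tall; bystander. Origin: centre of its underside.
- tree_base: Fixed steel foot of the tree: 156 mm across, with a drum 128 mm across and 83 mm tall that hides the stop. The stop is clamped in a new place each time: when the tree is against it, the empty rod points towards the robot, within 0.7 rad of the world's -x. It is rigid behind its plunger: feel for it; over 18 N of finger force on the tree is too much. Origin: centre of the underside.
- plunger (a joint): Travel of the stop's spring plunger inside the drum, m: 0 until the tree meets it, then it is pushed in, 0.005 when fully home against the rigid stop (5 mm at 45 mm from the axis, so the tree's last 0.11 rad; the spring adds only 0.7 N at the rod's outer part). The tree's friction keeps it in when the tree is let go at the stop.
Things that resemble listed ones, but are neither listed nor needed, are in the scene too. Leave any blue, pink or turquoise look-alike of the coupon alone.

How it is judged:
On the way:
1. the tree is turned up against the stop, its plunger pushed home (value of joint plunger above 0.004 m), for 0.15 s.
At the end, for the whole second after the job is handed in: The plate hangs at rest with the rod through its eye, upright within 0.35 rad, the eye's centre no more than 6.5 mm out from the collar's face along the rod (2.5 mm is hard against it); the tree is still against the stop (plunger in by 3.5 mm or more) (x of coupon_eye in the frame of free_rod between 0 and 0.0065 m and y of coupon_eye in the frame of free_rod between -0.005 and 0.005 m and z of coupon_eye in the frame of free_rod between -0.006 and 0.002 m and angle between coupon's own z axis and vertical below 0.35 rad and linear speed of coupon below 0.02 m/s and value of joint plunger above 0.0035 m); the robot touches nothing.
It fails at once if the fingers push the tree with more than 18 N (contact force between the fingers and tree above 18 N).
It fails at once if the plate is forced on the tree with more than 15 N (contact force between coupon and tree above 15 N).
It fails at once if the blank plate or a bystander is moved by more than 15 mm (distance of any of blank, jar, boats, dish from where it was at the start of the episode above 0.015 m).
It also fails if it takes over 72 s, if anything falls off the work surface, if the arm or the gripper's body presses on something with over 40 N, if the wrist force passes 120 N, or if a joint passes its speed limit or range.

ROBOT

A 7-joint arm with a two-finger parallel gripper is mounted at the origin on a cart in front of the work surface, level with it; the furniture and walls round the work are solid. World frame = base frame: x ahead of the robot, y to its left, z up, the work surface at z = 0. Lengths are in m, angles in rad, forces in N, time in s.
With the tool pointing down it reaches from about 0.4 to 0.875 m from the base axis. Payload 6.5 kg.
Tool frame: the origin (TCP) lies on the mounting face of the last link; the fingertips stand 166 mm ahead of it and the grasp point (between the pads) lies 147 mm ahead of it; z points along the fingers, y is the line along which they close (so a half turn about z gives the same grasp; the last joint's range is limited). The gripper opens to 88 mm and grips with 3 to 60 N. Pads are 18 mm wide; open, the fingers measure 123 mm over their backs; the gripper's body (75 mm by 187 mm) begins 45 mm behind the grasp point.
Start: joints at [-1.212, 0.536, -0.004, 1.538, 0.003, 1.067, -0.071], TCP at [0.268, 0.592, 0.405] pointing down, gripper open.
Joint ranges: [-2.7, 2.7], [-0.37, 2.16], [-1.27, 1.26], [0.24, 2.4], [-1.31, 4.45], [0.19, 1.91], [-2.76, 2.76]. Speed limits (rad/s): [2.39, 2.39, 3.14, 3.14, 3.14, 3.14, 3.14].

INTERFACE

Orientations are given as a rotation vector (axis times angle).
In Python, from station import * gives the robot as it stands. The module is installed in compiled form; this text tells all that it offers.
- The arm moves only by the tool drive_tool, never from a script. Its argument "moves" is a list of rows, each an object with "dp": the shift along the tool's x, y, z in m, a list of three; "twist": the turn about the tool's z in degrees. In form: [{"dp": [tx, ty, tz], "twist": twist}, ...]. A call has 1 to 8 rows; each row shifts and turns the commanded pose from where the row before left it, along the tool's axes as they then stand; what a row does not reach is not made up. A row lasts 1/12 s, in which the tool goes at most 41.7 mm and 7.16 degrees, less where a joint would pass 70% of its speed; a pose out of reach is approached as far as the arm can. A call with a gripper value outside its range is refused whole. "jaw" is the closure, from -1 (fully open) to 1 (shut), so that 0 is half open, set as the call begins (left out, the last holds). The fingers move at their own pace and stop on an object; "grip_force" is the grip in N (left out, the last holds). Time passes only in rows, so rows that do not move let the fingers close. It gives the time, the measured TCP pose, the force, the opening and the grip force at its end, in the units of the state.
- get_obs(): the state, without advancing time (a new reading comes with each control period).
- capture(name): name is "scene" or "side" or "wrist"; returns (picture, depth): 480x640x3 uint8, red, green, blue; 480x640 float32, m along the optical axis (not along the pixel's ray), 0 where there is no reading.
- camera_info(name): a dict with "camera_matrix" (3x3 intrinsics, pixels), "dist" ([k1, k2, p1, p2, k3] as OpenCV has them; the pictures are not rectified), "rvec" (rotation vector, rad) and "tvec" (3), from world to camera coordinates, as OpenCV has them. Camera axes: x right, y down, z forward; pixel columns grow to the right and rows downward; lengths in m; the calibration is good to about 2 mm. A picture is of the moment at which its call begins: read the wrist's pose just before it. camera_info takes no time and is no camera call; for the wrist camera it gives the pose at the moment of the call.
- hand_in(): hands the job in; it is judged then, once.
The state is a dict: "clock": time; "joint_pos": joint angles; "joint_vel": joint speeds; "joint_efforts": joint torques, N m; "position": TCP position; "orientation": TCP orientation; "force": force on the tool from outside, world axes, zero at the start; "torque": the same for the moment, N m; "grip_width": finger opening in m; "grip_force": force on a finger pad.
Only numpy, scipy, OpenCV 4.12 (cv2) and the standard library are available. Lean on these libraries where they do the work, as an engineer would, in place of code of your own. Each camera call takes 0.05 s, during which the arm holds its last target. There are 200 camera calls.

## Working session

There is one attempt and no reset: what is moved stays moved. The work goes in short steps, Python scripts to look and compute and a tool call to move; the robot and the scene stay as the last step left them, time stands still between calls to the robot, and variables do not carry over. Pictures are saved under pics/ and viewed, at most 10 in all, crops included, and the job is handed in when it is done.

Besides the shell and the picture viewer there is one more tool, called after "Emit:" as name([rows], argument=value, ...), one row to a line, values as JSON. drive_tool: Moves the arm, as the interface text tells. Its arguments: {"type":"object","properties":{"moves":{"type":"array"},"jaw":{"type":"number"},"grip_force":{"type":"number"}},"required":["moves"]}

```bash
mkdir -p pics
cat > h.py <<'E'
from station import *
import numpy as np, cv2
from scipy.spatial.transform import Rotation as R
def snap(n,f,crop=None,s=1):
    ci=camera_info(n); im,d=capture(n)
    np.savez('last_%s.npz'%n,im=im,d=d,**{k:np.array(v) for k,v in ci.items()})
    o=im if crop is None else im[crop[1]:crop[3],crop[0]:crop[2]]
    if s!=1:o=cv2.resize(o,None,fx=s,fy=s,interpolation=cv2.INTER_CUBIC)
    cv2.imwrite('pics/'+f,o[:,:,::-1]); return im,d
def world(n,pts,depth=None):
    z=np.load('last_%s.npz'%n); out=[]
    Rm=cv2.Rodrigues(z['rvec'])[0]
    for u,v in pts:
        a=z['d'][max(0,int(v)-1):int(v)+2,max(0,int(u)-1):int(u)+2]; a=a[a>0]
        dd=np.median(a) if len(a) else 0
        q=cv2.undistortPoints(np.array([[[u,v]]],float),z['camera_matrix'],z['dist'])[0,0]
        out.append(Rm.T@(np.array([q[0]*dd,q[1]*dd,dd])-z['tvec'].ravel()))
    return np.array(out)
def ray(n,u,v,zw):  # intersect with height zw
    z=np.load('last_%s.npz'%n);Rm=cv2.Rodrigues(z['rvec'])[0]
    q=cv2.undistortPoints(np.array([[[u,v]]],float),z['camera_matrix'],z['dist'])[0,0]
    c=-Rm.T@z['tvec'].ravel();d=Rm.T@np.array([q[0],q[1],1]);return c+d*(zw-c[2])/d[2]
def proj(n,P):
    z=np.load('last_%s.npz'%n);return cv2.projectPoints(np.array(P,float).reshape(-1,3),z['rvec'],z['tvec'],z['camera_matrix'],z['dist'])[0][:,0]
E
python3 - <<'E'
from h import *
a=snap('scene','s1.png')[0];b=snap('side','d1.png')[0]
o=get_obs();print(o['position'],R.from_rotvec(o['orientation']).as_matrix().round(3),o['clock'])
for n in('scene','side'):
    c=camera_info(n);print(n,-cv2.Rodrigues(np.array(c['rvec']))[0].T@np.ravel(c['tvec']))
E
```

```text
[0.26776388 0.59198993 0.40393618] [[-0.911  0.412 -0.001]
 [ 0.412  0.911 -0.001]
 [-0.    -0.002 -1.   ]] 0.1
scene [-0.37354212  0.85991605  1.05841724]
side [ 0.12171023 -0.77513873  0.86464759]
```

View pics/s1.png

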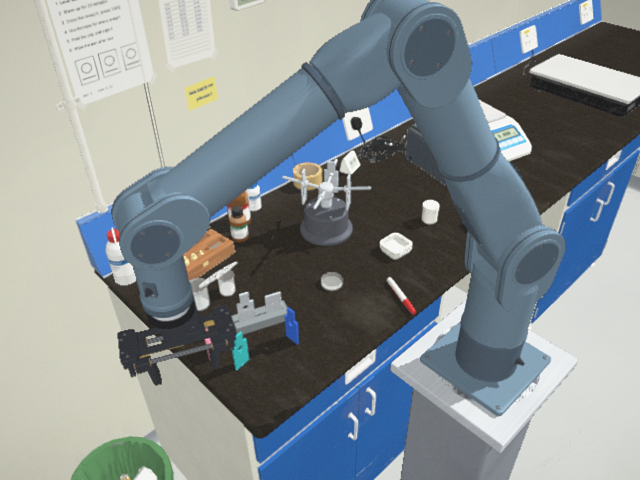

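View pics/d1.png

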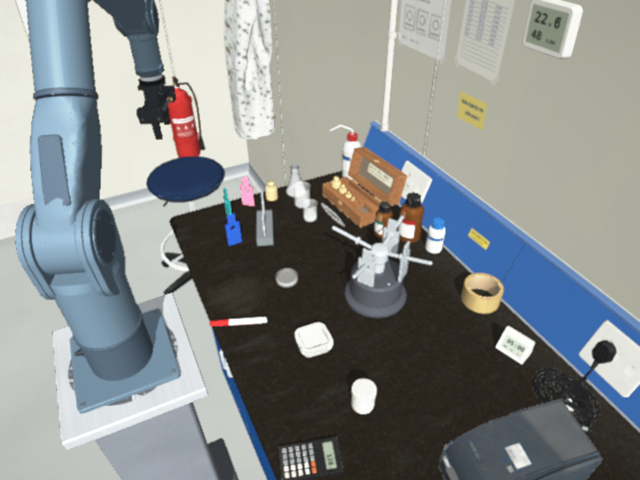

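The scene view shows the tree at (326,200) and the stand at (262,315). The side view has the tree at (378,270) and the stand at (264,225). I'll enlarge both.

Run:
```python
from h import *
A=np.load('last_scene.npz')['im'];B=np.load('last_side.npz')['im']
f=lambda im,x,y,w,h,W,H:cv2.resize(im[y:y+h,x:x+w],(W,H),interpolation=cv2.INTER_CUBIC)
o=np.zeros((600,800,3),np.uint8)
o[:300,:400]=f(A,270,145,120,90,400,300)   # x/3.333+270
o[:300,400:]=f(A,200,270,120,90,400,300)
o[300:,:400]=f(B,320,220,120,90,400,300)
o[300:,400:]=f(B,210,170,120,90,400,300)
cv2.imwrite('pics/c1.png',o[:,:,::-1])
for n,p in(('scene',[(326,186),(326,240),(302,225),(350,225),(371,188),(287,181),(305,205),(332,160),(240,300),(262,310),(285,300),(300,330)]),('side',[(380,248),(378,310),(350,295),(405,295),(332,228),(432,263),(262,205),(265,240),(266,225),(375,270)])):
    print(n);[print(a,b.round(3)) for a,b in zip(p,world(n,p))]
```

```text
scene
(326, 186) [ 0.604 -0.08   0.16 ]
(326, 240) [ 0.564 -0.04   0.012]
(302, 225) [ 0.662 -0.036  0.015]
(350, 225) [ 0.563 -0.138  0.014]
(371, 188) [ 0.661 -0.338  0.005]
(287, 181) [ 0.887 -0.173  0.004]
(305, 205) [ 0.669 -0.057  0.074]
(332, 160) [ 0.88  -0.376  0.001]
(240, 300) [0.473 0.331 0.093]
(262, 310) [0.463 0.279 0.029]
(285, 300) [0.472 0.197 0.   ]
(300, 330) [0.366 0.241 0.003]
side
(380, 248) [ 0.61  -0.09   0.159]
(378, 310) [ 0.582 -0.145  0.015]
(350, 295) [ 0.546 -0.071  0.015]
(405, 295) [ 0.672 -0.129  0.01 ]
(332, 228) [0.64  0.206 0.003]
(432, 263) [ 0.81  -0.057  0.004]
(262, 205) [0.463 0.309 0.078]
(265, 240) [0.435 0.226 0.018]
(266, 225) [0.46  0.281 0.025]
(375, 270) [ 0.598 -0.095  0.099]
```

View pics/c1.png

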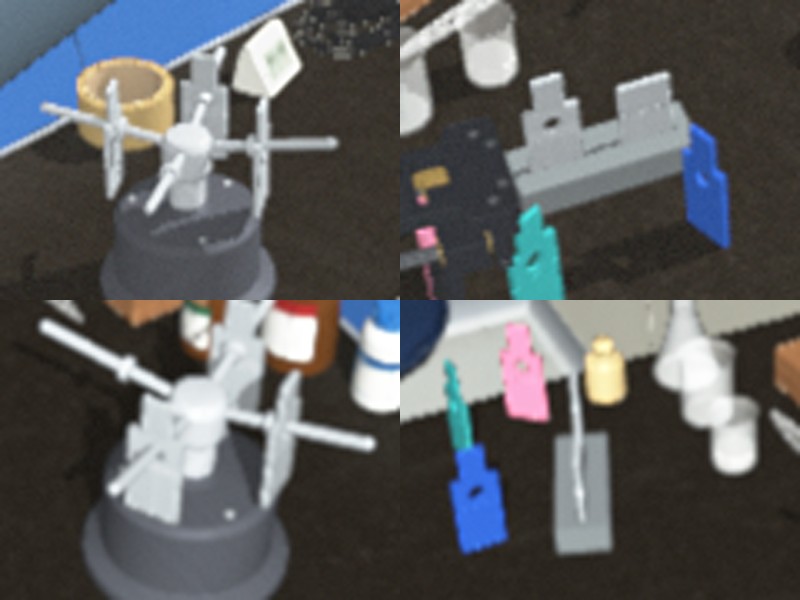

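The coupon (tab and eye) sits in the +y slot of the stand, seen at scene crop (555,120), with the blank in the −y slot. The empty rod has its bare tip at side pixel (333.5,228) and its collar at (357.5,241). In the scene view it points towards the camera, with its tip near (315,208).

Run:
```python
from h import *
from scipy.optimize import least_squares
# cloud of the tree from both cameras
P=[]
for n,(x0,y0,x1,y1) in(('scene',(290,165,365,250)),('side',(335,230,415,320))):
    p=[(u,v) for u in range(x0,x1) for v in range(y0,y1)]
    w=world(n,p);print(n)
    # hub top patch z 0.157..0.162
    for lo,hi in((.154,.166),(.078,.086),(.010,.022)):
        q=w[(w[:,2]>lo)&(w[:,2]<hi)&(abs(w[:,0]-.61)<.1)&(abs(w[:,1]+.088)<.1)]
        r=q[np.hypot(q[:,0]-.61,q[:,1]+.09)<.03] if lo>.1 else q
        print(lo,len(r),r.mean(0).round(4),r.min(0).round(3),r.max(0).round(3))
    q=w[(w[:,2]>.02)&(w[:,2]<.075)];q=q[(abs(np.hypot(q[:,0]-.61,q[:,1]+.09)-.064)<.02)]
    s=least_squares(lambda c:np.hypot(q[:,0]-c[0],q[:,1]-c[1])-.064,[.61,-.09],loss='soft_l1',f_scale=.002);print('drum',s.x.round(4),len(q))
t=ray('side',333.5,228,.167);c=ray('side',357.5,241,.155);t2=ray('scene',315,208,.167)
print(t,c,t2)
# stand plates
p=[(u,v) for u in range(225,300) for v in range(285,345)];w=world('scene',p);im=np.load('last_scene.npz')['im']
sel=(w[:,2]>.05)&(w[:,1]>.15)&(w[:,1]<.4)&(w[:,0]>.4)&(w[:,0]<.52)
q=w[sel]
for lo,hi in((.18,.275),(.275,.36)):
    k=q[(q[:,1]>lo)&(q[:,1]<hi)]
    if len(k):print(len(k),k.mean(0).round(4),k.min(0).round(3),k.max(0).round(3),np.polyfit(k[:,1],k[:,0],1).round(3))
k=w[(w[:,2]>.022)&(w[:,2]<.031)&(w[:,1]>.15)&(w[:,1]<.4)&(w[:,0]>.38)&(w[:,0]<.52)]
print('top',len(k),k.min(0),k.max(0),cv2.minAreaRect((k[:,:2]*1000).astype(np.float32)))
```

```text
scene
0.154 99 [ 0.6087 -0.0842  0.1575] [ 0.585 -0.105  0.154] [ 0.632 -0.066  0.161]
0.078 629 [ 0.5994 -0.0757  0.0827] [ 0.55  -0.144  0.078] [ 0.671 -0.023  0.086]
0.01 370 [ 0.5813 -0.0542  0.0152] [ 0.537 -0.155  0.01 ] [ 0.682 -0.007  0.022]
drum [ 0.6128 -0.0861] 691
side
0.154 161 [ 0.6091 -0.0878  0.1576] [ 0.583 -0.103  0.154] [ 0.631 -0.066  0.16 ]
0.078 696 [ 0.6132 -0.1066  0.082 ] [ 0.549 -0.147  0.078] [ 0.673 -0.028  0.086]
0.01 570 [ 0.5859 -0.1192  0.0148] [ 0.537 -0.161  0.01 ] [ 0.683 -0.017  0.022]
drum [ 0.6121 -0.0842] 813
[0.544248   0.01711205 0.167     ] [ 0.57889186 -0.03962654  0.155     ] [0.54204297 0.02013671 0.167     ]
167 [0.4452 0.2569 0.0668] [0.438 0.237 0.05 ] [0.457 0.274 0.081] [0.391 0.345]
251 [0.47   0.3226 0.0781] [0.461 0.303 0.05 ] [0.483 0.34  0.112] [0.377 0.348]
top 628 [0.3800621  0.21815455 0.02209017] [0.50548076 0.36173693 0.03094396] ((461.6104431152344, 291.19647216796875), (134.92237854003906, 96.57473754882812), 46.18645477294922)
```

```bash
cat >> h.py <<'E'
import json,sys
def pose():
    o=get_obs();M=R.from_rotvec(o['orientation']).as_matrix()
    return np.array(o['position']),np.degrees(np.arctan2(M[1,1],M[0,1])),M,o
def plan(tgt,phi,n,p=None,f=None,nd=4):
    if p is None:
        p,f,_,_=pose()
    dphi=(phi-f+180)%360-180; tw=-dphi/n; step=(np.array(tgt)-p)/n; rows=[]
    for i in range(n):
        a=np.radians(f-tw*i); y=np.array([np.cos(a),np.sin(a)]); x=np.array([-np.sin(a),np.cos(a)])
        rows.append({"dp":[round(float(step[:2]@x),nd),round(float(step[:2]@y),nd),round(float(-step[2]),nd)],"twist":round(float(tw),2)})
    for i in range(0,n,8):print(json.dumps(rows[i:i+8]))
E
python3 - <<'E'
from h import *
print(pose()[1]); plan([.579,.019,.404],-56.3,22,nd=3)
E
```

```text
65.66655419862612
[{"dp": [-0.024, -0.018, -0.0], "twist": 5.54}, {"dp": [-0.025, -0.016, -0.0], "twist": 5.54}, {"dp": [-0.027, -0.013, -0.0], "twist": 5.54}, {"dp": [-0.028, -0.01, -0.0], "twist": 5.54}, {"dp": [-0.029, -0.008, -0.0], "twist": 5.54}, {"dp": [-0.029, -0.005, -0.0], "twist": 5.54}, {"dp": [-0.03, -0.002, -0.0], "twist": 5.54}, {"dp": [-0.03, 0.001, -0.0], "twist": 5.54}]
[{"dp": [-0.029, 0.004, -0.0], "twist": 5.54}, {"dp": [-0.029, 0.007, -0.0], "twist": 5.54}, {"dp": [-0.028, 0.009, -0.0], "twist": 5.54}, {"dp": [-0.027, 0.012, -0.0], "twist": 5.54}, {"dp": [-0.026, 0.015, -0.0], "twist": 5.54}, {"dp": [-0.024, 0.017, -0.0], "twist": 5.54}, {"dp": [-0.023, 0.019, -0.0], "twist": 5.54}, {"dp": [-0.021, 0.021, -0.0], "twist": 5.54}]
[{"dp": [-0.018, 0.023, -0.0], "twist": 5.54}, {"dp": [-0.016, 0.025, -0.0], "twist": 5.54}, {"dp": [-0.014, 0.026, -0.0], "twist": 5.54}, {"dp": [-0.011, 0.028, -0.0], "twist": 5.54}, {"dp": [-0.008, 0.028, -0.0], "twist": 5.54}, {"dp": [-0.006, 0.029, -0.0], "twist": 5.54}]
```

Emit:
drive_tool([
  {"dp":[-0.024,-0.018,0],"twist":5.54},
  {"dp":[-0.025,-0.016,0],"twist":5.54},
  {"dp":[-0.027,-0.013,0],"twist":5.54},
  {"dp":[-0.028,-0.01,0],"twist":5.54},
  {"dp":[-0.029,-0.008,0],"twist":5.54},
  {"dp":[-0.029,-0.005,0],"twist":5.54},
  {"dp":[-0.03,-0.002,0],"twist":5.54},
  {"dp":[-0.03,0.001,0],"twist":5.54},
], jaw=1)

```text
clock: 0.77
position: [0.3823, 0.3808, 0.4045]
orientation: [-1.778, -2.59, 0.001]
force: [0.4, -0.0, -1.0]
grip_width: 0.0372
grip_force: 0.0
```

Emit:
drive_tool([
  {"dp":[-0.029,0.004,0],"twist":5.54},
  {"dp":[-0.029,0.007,0],"twist":5.54},
  {"dp":[-0.028,0.009,0],"twist":5.54},
  {"dp":[-0.027,0.012,0],"twist":5.54},
  {"dp":[-0.026,0.015,0],"twist":5.54},
  {"dp":[-0.024,0.017,0],"twist":5.54},
  {"dp":[-0.023,0.019,0],"twist":5.54},
  {"dp":[-0.021,0.021,0],"twist":5.54},
])

```text
clock: 1.43
position: [0.4957, 0.1728, 0.4046]
orientation: [-2.623, -1.728, 0.001]
force: [0.8, 0.1, -0.8]
grip_width: 0.0003
grip_force: 0.0
```

Emit:
drive_tool([
  {"dp":[-0.018,0.023,0],"twist":5.54},
  {"dp":[-0.016,0.025,0],"twist":5.54},
  {"dp":[-0.014,0.026,0],"twist":5.54},
  {"dp":[-0.011,0.028,0],"twist":5.54},
  {"dp":[-0.008,0.028,0],"twist":5.54},
  {"dp":[-0.006,0.029,0],"twist":5.54},
  {"dp":[0,0,0],"twist":0},
  {"dp":[0,0,0],"twist":0},
])

```text
clock: 2.1
position: [0.5801, 0.0167, 0.4044]
orientation: [3.006, 0.908, -0.001]
force: [-0.8, 0.1, -0.2]
grip_width: 0.0008
grip_force: 0.0
```

Run:
```python
from h import *
snap('wrist','w1.png')
p,f,M,o=pose();print(p,f,o['joint_pos'],o['force'],o['clock'],o['grip_width'])
c=camera_info('wrist');Rm=cv2.Rodrigues(np.array(c['rvec']))[0];print(M.T@(-Rm.T@np.ravel(c['tvec'])-p),(Rm@M).round(2))
```

```text
[0.57977135 0.01842649 0.40423482] -56.20040402980661 [-0.5639897   0.47294646  0.61608294  1.75716364 -0.31549253  1.01294424
 -0.81108546] [-0.93487344  0.03319289 -0.15449654] 2.15 0.0002280817398405606
[6.81030293e-02 6.08861300e-05 2.02148098e-02] [[ 0.    1.    0.  ]
 [-0.96  0.   -0.27]
 [-0.27 -0.    0.96]]
```

View pics/w1.png

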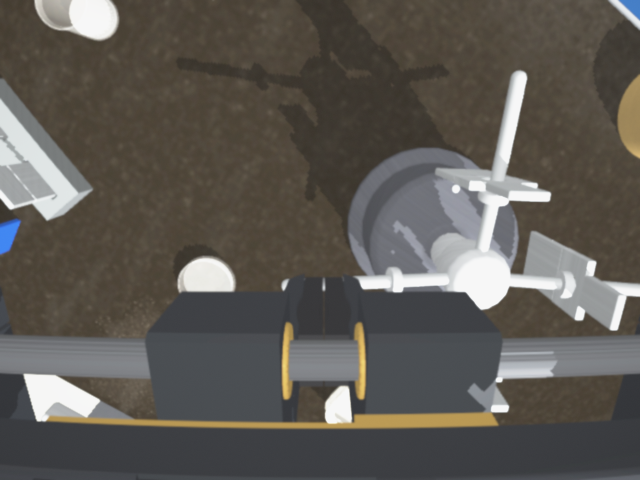

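The wrist view shows the hub top at (480,278), the free rod's collar at about (393,281) and its tip at (288,284). The fingertips are at (323,285).

Run:
```python
from h import *
h=ray('wrist',480,278,.159);c=ray('wrist',393,281,.154);t=ray('wrist',288,284,.167);print(h,c,t,np.degrees(np.arctan2(t[1]-c[1],t[0]-c[0])))
C=np.array([.6122,-.0852]);print(np.degrees(np.arctan2(*(t[:2]-C)[::-1])),np.linalg.norm(t[:2]-C))
p,f,M,o=pose();th=np.arctan2(*(t[:2]-C)[::-1]);e=np.array([np.cos(th),np.sin(th)]);d=p[:2]-C
print('radial',d@e,'cw dist',d@[e[1],-e[0]])
```

```text
[ 0.61439257 -0.08006277  0.159     ] [ 0.58095845 -0.03678114  0.154     ] [0.54714745 0.02048073 0.167     ] 120.5602656221145
121.61467792276702 0.12409774733011991
radial 0.10524678965760374 cw dist 0.026705424571311646
```

Emit:
drive_tool([
  {"dp":[0,0,0.03],"twist":0},
  {"dp":[0,0,0.03],"twist":0},
  {"dp":[0,0,0.028],"twist":0},
  {"dp":[-0.004,0,0],"twist":0},
  {"dp":[-0.002,0,0],"twist":0},
  {"dp":[-0.002,0,0],"twist":0},
  {"dp":[-0.002,0,0],"twist":0},
  {"dp":[-0.002,0,0],"twist":0},
])

```text
clock: 2.82
position: [0.5704, 0.0117, 0.3185]
orientation: [3.006, 0.913, 0.005]
force: [0.4, -0.5, 1.3]
grip_width: 0.0005
grip_force: 0.0
```

Emit:
drive_tool([
  {"dp":[-0.002,0,0],"twist":-1},
  {"dp":[-0.002,0,0],"twist":-1},
  {"dp":[-0.002,0,0],"twist":-1.1},
  {"dp":[-0.002,0,0],"twist":-1.1},
  {"dp":[-0.002,0,0],"twist":-1.1},
  {"dp":[-0.002,0,0],"twist":-1.1},
  {"dp":[-0.003,0,0],"twist":-1.6},
  {"dp":[-0.003,0,0],"twist":-1.6},
])

```text
clock: 3.48
position: [0.5555, 0.0008, 0.3165]
orientation: [-2.917, -1.165, 0.001]
force: [-0.4, 2.5, 0.4]
grip_width: 0.0004
grip_force: 1.0
```

Run:
```python
from h import *
p,f,M,o=pose();print(p,f,o['force'],o['clock'])
C=np.array([.6122,-.0852]);d=p[:2]-C;print(np.hypot(*d),np.degrees(np.arctan2(d[1],d[0])))
```

```text
[0.5554928  0.00080898 0.31654498] -46.466971502061895 [-0.38376673  2.52961524  0.38804146] 3.4833
0.1030206359272218 123.39755412577563
```

Emit:
drive_tool([
  {"dp":[-0.003,0,0],"twist":-1.6},
  {"dp":[-0.003,0,0],"twist":-1.6},
  {"dp":[-0.003,0,0],"twist":-1.6},
  {"dp":[-0.003,0,0],"twist":-1.6},
  {"dp":[-0.003,0,0],"twist":-1.6},
  {"dp":[-0.003,0,0],"twist":-1.6},
  {"dp":[-0.003,0,0],"twist":-1.6},
  {"dp":[-0.003,0,0],"twist":-1.6},
])

```text
clock: 4.15
position: [0.5395, -0.0173, 0.3164]
orientation: [-2.769, -1.482, 0.002]
force: [0.4, 2.7, -0.2]
grip_width: 0.0008
grip_force: 1.0
```

Emit:
drive_tool([
  {"dp":[-0.0015,0,0],"twist":-0.8},
  {"dp":[-0.0015,0,0],"twist":-0.8},
  {"dp":[-0.0015,0,0],"twist":-0.8},
  {"dp":[-0.0015,0,0],"twist":-0.8},
  {"dp":[-0.0015,0,0],"twist":-0.8},
  {"dp":[-0.0015,0,0],"twist":-0.8},
  {"dp":[-0.0015,0,0],"twist":-0.8},
  {"dp":[-0.0015,0,0],"twist":-0.8},
])

```text
clock: 4.82
position: [0.5338, -0.0277, 0.3167]
orientation: [-2.683, -1.634, 0.0]
force: [-0.5, 2.5, 1.4]
grip_width: 0.0003
grip_force: 1.1
```

```bash
cat > st.py <<'E'
from h import *
p,f,M,o=pose();F=np.array(o['force']);C=np.array([.6122,-.0852]);d=p[:2]-C
print(p,f,F,'alongpush',-F@M[:,0],'torque',o['torque'],o['clock'])
a=np.degrees(np.arctan2(d[1],d[0]));print(np.hypot(*d),a,'rod~',a+7.2)
E
python3 st.py
```

```text
[ 0.53379824 -0.02773551  0.31667835] -27.332232321799296 [-0.50436313  2.46427994  1.37158121] alongpush -1.9574982225229922 torque [0.53825476 0.14093057 0.00218761] 4.8167
0.09720598456023512 143.7604835687013 rod~ 150.96048356870128
```

Emit:
drive_tool([
  {"dp":[-0.001,-0.0004,0],"twist":-0.6},
  {"dp":[-0.001,-0.0004,0],"twist":-0.6},
  {"dp":[-0.001,-0.0004,0],"twist":-0.6},
  {"dp":[-0.001,-0.0004,0],"twist":-0.6},
  {"dp":[-0.001,-0.0004,0],"twist":-0.6},
  {"dp":[-0.001,-0.0004,0],"twist":-0.6},
  {"dp":[0,0,0],"twist":0},
])

```text
clock: 5.4
position: [0.5292, -0.0324, 0.3169]
orientation: [2.631, 1.716, 0.001]
force: [1.0, 1.6, 0.5]
grip_width: 0.0001
grip_force: 0.6
```

```bash
python3 st.py
```

```text
[ 0.5291811  -0.03235129  0.31693316] -23.79098010871028 [1.02241505 1.60705302 0.45472983] alongpush -1.8829534224616535 torque [ 0.07714889 -0.13750033 -0.00987984] 5.4
0.09841302330608061 147.5197214179467 rod~ 154.7197214179467
```

Emit:
drive_tool([
  {"dp":[-0.001,-0.0003,0],"twist":-0.6},
  {"dp":[-0.001,-0.0003,0],"twist":-0.6},
  {"dp":[-0.001,-0.0003,0],"twist":-0.6},
  {"dp":[-0.001,-0.0003,0],"twist":-0.6},
  {"dp":[-0.001,-0.0003,0],"twist":-0.6},
  {"dp":[-0.001,-0.0003,0],"twist":-0.6},
  {"dp":[0,0,0],"twist":0},
])

```text
clock: 5.98
position: [0.525, -0.0371, 0.3167]
orientation: [-2.576, -1.798, 0.0]
force: [-0.0, 1.5, 0.3]
grip_width: 0.0003
grip_force: 0.5
```

```bash
python3 st.py
```

```text
[ 0.52497212 -0.03714646  0.31669348] -20.18703991201508 [-0.01148568  1.48719235  0.34056244] alongpush -1.3918114900386824 torque [ 0.13229763 -0.16366883  0.01647414] 5.9833
0.09958838637128019 151.14978285103817 rod~ 158.34978285103816
```

Emit:
drive_tool([
  {"dp":[-0.001,-0.0003,0],"twist":-0.6},
  {"dp":[-0.001,-0.0003,0],"twist":-0.6},
  {"dp":[-0.001,-0.0003,0],"twist":-0.6},
  {"dp":[-0.001,-0.0003,0],"twist":-0.6},
  {"dp":[-0.001,-0.0003,0],"twist":-0.6},
  {"dp":[-0.001,-0.0003,0],"twist":-0.6},
  {"dp":[0,0,0],"twist":0},
])

```text
clock: 6.57
position: [0.5214, -0.0422, 0.3167]
orientation: [-2.519, -1.878, 0.0]
force: [0.7, 0.7, -0.2]
grip_width: 0.0001
grip_force: 0.5
```

```bash
python3 st.py
```

```text
[ 0.52137896 -0.04224977  0.31670123] -16.584379591374848 [ 0.74520623  0.65918274 -0.15691838] alongpush -0.8444899468422616 torque [ 0.08601864 -0.08449181  0.02655398] 6.5667
0.10046483555661614 154.6900380064947 rod~ 161.89003800649468
```

Emit:
drive_tool([
  {"dp":[-0.001,-0.0003,0],"twist":-0.6},
  {"dp":[-0.001,-0.0003,0],"twist":-0.6},
  {"dp":[-0.001,-0.0003,0],"twist":-0.6},
  {"dp":[-0.001,-0.0003,0],"twist":-0.6},
  {"dp":[-0.001,-0.0003,0],"twist":-0.6},
  {"dp":[-0.001,-0.0003,0],"twist":-0.6},
  {"dp":[0,0,0],"twist":0},
])

```text
clock: 7.15
position: [0.5181, -0.0476, 0.3167]
orientation: [-2.458, -1.956, 0.0]
force: [1.1, 1.4, -0.1]
grip_width: 0.0003
grip_force: 0.5
```

```bash
python3 st.py
```

```text
[ 0.51807379 -0.04758149  0.31671274] -12.989974228460921 [ 1.0581534   1.42492039 -0.08021433] alongpush -1.626317959963322 torque [ 0.08346702 -0.08955431  0.00639821] 7.15
0.10136516277031149 158.21536960189616 rod~ 165.41536960189615
```

Emit:
drive_tool([
  {"dp":[-0.001,-0.0001,0],"twist":-0.6},
  {"dp":[-0.001,-0.0001,0],"twist":-0.6},
  {"dp":[-0.001,-0.0001,0],"twist":-0.6},
  {"dp":[-0.001,-0.0001,0],"twist":-0.6},
  {"dp":[-0.001,-0.0001,0],"twist":-0.6},
  {"dp":[-0.001,-0.0001,0],"twist":-0.6},
  {"dp":[0,0,0],"twist":0},
])

```text
clock: 7.73
position: [0.5162, -0.0534, 0.3166]
orientation: [-2.396, -2.032, 0.001]
force: [-0.8, 1.2, 1.2]
grip_width: 0.0003
grip_force: 0.6
```

```bash
python3 st.py
```

```text
[ 0.51616252 -0.05335477  0.31663363] -9.393676537274018 [-0.82544929  1.23778706  1.19337167] alongpush -1.086290050532089 torque [ 0.15262658  0.16197187 -0.01298926] 7.7333
0.10117962366880844 161.65490914145892 rod~ 168.8549091414589
```

Emit:
drive_tool([
  {"dp":[-0.001,-0.0002,0],"twist":-0.6},
  {"dp":[-0.001,-0.0002,0],"twist":-0.6},
  {"dp":[-0.001,-0.0002,0],"twist":-0.6},
  {"dp":[-0.001,-0.0002,0],"twist":-0.6},
  {"dp":[-0.001,-0.0002,0],"twist":-0.6},
  {"dp":[-0.001,-0.0002,0],"twist":-0.6},
  {"dp":[0,0,0],"twist":0},
])

```text
clock: 8.32
position: [0.5144, -0.0592, 0.3167]
orientation: [2.331, 2.106, -0.0]
force: [-0.3, 0.4, -0.6]
grip_width: 0.0003
grip_force: 0.6
```

```bash
python3 st.py
```

```text
[ 0.51435404 -0.05916405  0.31669922] -5.7901042236720475 [-0.28960505  0.41279538 -0.59419595] alongpush -0.38157829909773544 torque [ 0.21422906  0.15951996 -0.0111326 ] 8.3167
0.10125069300600982 165.09936675117797 rod~ 172.29936675117796
```

Emit:
drive_tool([
  {"dp":[-0.001,-0.0001,0],"twist":-0.6},
  {"dp":[-0.001,-0.0001,0],"twist":-0.6},
  {"dp":[-0.001,-0.0001,0],"twist":-0.6},
  {"dp":[-0.001,-0.0001,0],"twist":-0.6},
  {"dp":[-0.001,-0.0001,0],"twist":-0.6},
  {"dp":[-0.001,-0.0001,0],"twist":-0.6},
  {"dp":[0,0,0],"twist":0},
])

```text
clock: 8.9
position: [0.5133, -0.0651, 0.3167]
orientation: [-2.264, -2.178, 0.0]
force: [-0.7, 1.0, -0.1]
grip_width: 0.0007
grip_force: 0.6
```

```bash
python3 st.py
```

```text
[ 0.51325416 -0.06509564  0.31669089] -2.194814372677835 [-0.67387717  0.97545293 -0.09278215] alongpush -0.9489402646918798 torque [0.22544599 0.1947993  0.01914332] 8.9
0.1009676384917308 168.51467838492147 rod~ 175.71467838492146
```

Emit:
drive_tool([
  {"dp":[-0.001,-0.0002,0],"twist":-0.6},
  {"dp":[-0.001,-0.0002,0],"twist":-0.6},
  {"dp":[-0.001,-0.0002,0],"twist":-0.6},
  {"dp":[-0.001,-0.0002,0],"twist":-0.6},
  {"dp":[-0.001,-0.0002,0],"twist":-0.6},
  {"dp":[-0.001,-0.0002,0],"twist":-0.6},
  {"dp":[0,0,0],"twist":0},
])

```text
clock: 9.48
position: [0.5122, -0.0711, 0.3168]
orientation: [2.194, 2.248, 0.0]
force: [-0.3, 1.0, -1.4]
grip_width: 0.0004
grip_force: 0.6
```

```bash
python3 st.py
```

```text
[ 0.51216058 -0.07109199  0.31675776] 1.4098681451014141 [-0.34066844  1.01700616 -1.44126598] alongpush -1.0253863505189778 torque [ 0.17364284  0.09217479 -0.03352232] 9.4833
0.1010293146422295 171.97282370583073 rod~ 179.17282370583072
```

Emit:
drive_tool([
  {"dp":[-0.001,-0.0001,0],"twist":-0.5},
  {"dp":[-0.001,-0.0001,0],"twist":-0.5},
  {"dp":[-0.001,-0.0001,0],"twist":-0.5},
  {"dp":[-0.001,-0.0001,0],"twist":-0.5},
  {"dp":[-0.001,-0.0001,0],"twist":-0.5},
  {"dp":[-0.001,-0.0001,0],"twist":-0.5},
  {"dp":[0,0,0],"twist":0},
])

```text
clock: 10.07
position: [0.5117, -0.0771, 0.3167]
orientation: [2.134, 2.305, -0.0]
force: [-1.4, 2.1, 0.1]
grip_width: 0.0001
grip_force: 0.7
```

```bash
python3 st.py
```

```text
[ 0.51173474 -0.07707397  0.31674238] 4.4010448395407 [-1.38831018  2.05046357  0.08821061] alongpush -2.1509438937259167 torque [ 0.19924045  0.24037365 -0.07261545] 10.0667
0.10079335554629545 175.375754237544 rod~ 182.57575423754398
```

Emit:
drive_tool([
  {"dp":[-0.001,-0.0001,0],"twist":-0.5},
  {"dp":[-0.001,-0.0001,0],"twist":-0.5},
  {"dp":[-0.001,-0.0001,0],"twist":-0.5},
  {"dp":[-0.001,-0.0001,0],"twist":-0.5},
  {"dp":[0,0,0],"twist":0},
])

```text
clock: 10.48
position: [0.5116, -0.0811, 0.3167]
orientation: [-2.094, -2.342, 0.0]
force: [-0.5, 1.4, 0.1]
grip_width: 0.0003
grip_force: 0.8
```

```bash
python3 st.py
```

```text
[ 0.51162475 -0.0810659   0.31668622] 6.4061402285708935 [-0.5390016   1.3791333   0.13459612] alongpush -1.4306561108678424 torque [ 0.27692913  0.31716293 -0.03238038] 10.4833
0.10066018309641404 177.64620970990393 rod~ 184.84620970990392
```

Emit:
drive_tool([
  {"dp":[-0.001,-0.0001,0],"twist":-0.5},
  {"dp":[-0.001,-0.0001,0],"twist":-0.5},
  {"dp":[-0.001,-0.0001,0],"twist":-0.5},
  {"dp":[0,0,0],"twist":0},
])

```text
clock: 10.82
position: [0.5117, -0.084, 0.3167]
orientation: [-2.063, -2.369, 0.0]
force: [-1.3, 2.3, -0.2]
grip_width: 0.0005
grip_force: 1.0
```

```bash
python3 st.py
```

```text
[ 0.51173818 -0.08401387  0.31669649] 7.913616687062165 [-1.32562597  2.33339454 -0.24138014] alongpush -2.493688049419157 torque [0.35529825 0.41895857 0.05063975] 10.8167
0.10046881808794073 179.32355250127029 rod~ 186.52355250127027
```

Emit:
drive_tool([
  {"dp":[-0.001,0,0],"twist":-0.3},
  {"dp":[-0.001,0,0],"twist":-0.3},
  {"dp":[0,0,0],"twist":0},
])

```text
clock: 11.07
position: [0.5119, -0.0854, 0.3166]
orientation: [-2.049, -2.38, -0.0]
force: [-3.0, 4.1, 1.1]
grip_width: 0.0005
grip_force: 2.2
```

```bash
python3 st.py
```

```text
[ 0.51191661 -0.08535992  0.31663662] 8.53231967372685 [-2.98129019  4.09361962  1.0758566 ] alongpush -4.491749470962871 torque [0.73029276 0.67360091 0.03108427] 11.0667
0.10028351768485574 -179.90863212487932 rod~ -172.70863212487933
```

Emit:
drive_tool([
  {"dp":[-0.0004,0,0],"twist":0},
  {"dp":[-0.0004,0,0],"twist":0},
  {"dp":[0,0,0],"twist":0},
  {"dp":[0,0,0],"twist":0},
])

```text
clock: 11.4
position: [0.512, -0.0856, 0.3166]
orientation: [-2.048, -2.379, -0.001]
force: [-2.8, 4.5, 2.2]
grip_width: 0.0005
grip_force: 3.0
```

```bash
python3 st.py
```

```text
[ 0.51200039 -0.08563213  0.31663469] 8.549796958114467 [-2.75345129  4.48929059  2.17812132] alongpush -4.8523476764051034 torque [ 1.04608236  0.80917559 -0.06318925] 11.4
0.10020054415275025 -179.75290133240603 rod~ -172.55290133240604
```

Emit:
drive_tool([
  {"dp":[0.002,0,0],"twist":0},
  {"dp":[0.004,0,0],"twist":0},
  {"dp":[0.012,0,0],"twist":0},
  {"dp":[0.006,0,-0.02],"twist":0},
  {"dp":[0,0,-0.04],"twist":0},
  {"dp":[0,0,-0.04],"twist":0},
  {"dp":[-0.02,0,-0.02],"twist":0},
  {"dp":[-0.04,0,0],"twist":0},
])

```text
clock: 12.07
position: [0.5197, -0.1182, 0.4419]
orientation: [2.037, 2.384, 0.012]
force: [2.2, -0.1, -0.0]
grip_width: 0.0006
grip_force: 0.0
```

Emit:
drive_tool([
  {"dp":[-0.04,0,0],"twist":0},
  {"dp":[-0.01,0,0],"twist":0},
  {"dp":[0,0,0],"twist":0},
])

```text
clock: 12.32
position: [0.5247, -0.1749, 0.4371]
orientation: [2.056, 2.372, -0.002]
force: [-0.0, 0.2, 0.8]
grip_width: 0.0006
grip_force: 0.0
```

Run:
```python
from h import *
snap('wrist','w2.png');snap('scene','s2.png');snap('side','d2.png')
p,f,M,o=pose();print(p,f,o['clock'],o['force'],o['joint_pos'])
A=cv2.imread('pics/w2.png');S=cv2.imread('pics/s2.png')[150:240,270:390];D=cv2.imread('pics/d2.png')[220:310,320:440]
o=np.zeros((600,800,3),np.uint8);o[:360,:480]=cv2.resize(A,(480,360));o[360:,:320]=cv2.resize(S,(320,240),interpolation=2);o[360:,320:640]=cv2.resize(D,(320,240),interpolation=2)
cv2.imwrite('pics/c2.png',o)
```

```text
[ 0.52510204 -0.1699909   0.43641084] 8.570918996761812 12.4667 [ 0.19712083  0.66236677 -0.27141668] [-0.06403732  0.34621891  0.3755915   1.78554125 -0.1459023   1.03748891
  0.51536988]
```

View pics/c2.png

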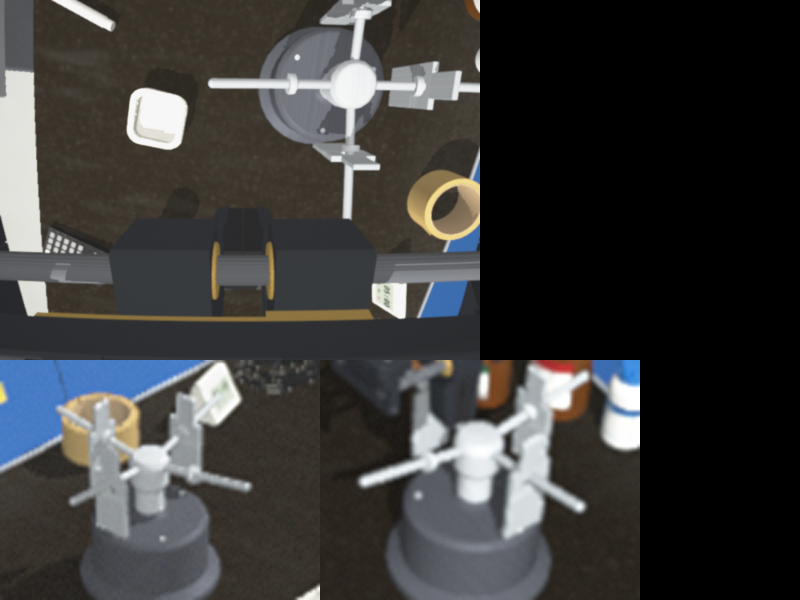

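The wrist crop shows the free rod's tip at full-frame (281,111), its collar at (389,112) and the hub at (471,112). The rod is bare and points towards the robot.

Run:
```python
from h import *
C=np.array([.6122,-.0852])
for n,u,v,z in(('wrist',281,111,.167),('scene',362.6,197.2,.167),('side',336.1,265.7,.167),('wrist',389,112,.155),('wrist',471,112,.159)):
    t=ray(n,u,v,z);d=t[:2]-C;print(n,t.round(4),np.degrees(np.arctan2(d[1],d[0])).round(2),np.hypot(*d).round(4))
plan([.442,.248,.42],-20.7,14,nd=3)
```

```text
wrist [ 0.4875 -0.103   0.167 ] -171.86 0.1259
scene [ 0.4876 -0.1049  0.167 ] -171.01 0.1262
side [ 0.4868 -0.1048  0.167 ] -171.13 0.1269
wrist [ 0.5561 -0.0933  0.155 ] -171.75 0.0567
wrist [ 0.6083 -0.0854  0.159 ] -177.55 0.0039
[{"dp": [0.03, -0.001, 0.001], "twist": 2.09}, {"dp": [0.03, -0.003, 0.001], "twist": 2.09}, {"dp": [0.03, -0.004, 0.001], "twist": 2.09}, {"dp": [0.03, -0.005, 0.001], "twist": 2.09}, {"dp": [0.03, -0.006, 0.001], "twist": 2.09}, {"dp": [0.03, -0.007, 0.001], "twist": 2.09}, {"dp": [0.029, -0.008, 0.001], "twist": 2.09}, {"dp": [0.029, -0.009, 0.001], "twist": 2.09}]
[{"dp": [0.029, -0.01, 0.001], "twist": 2.09}, {"dp": [0.028, -0.011, 0.001], "twist": 2.09}, {"dp": [0.028, -0.012, 0.001], "twist": 2.09}, {"dp": [0.027, -0.013, 0.001], "twist": 2.09}, {"dp": [0.027, -0.014, 0.001], "twist": 2.09}, {"dp": [0.026, -0.015, 0.001], "twist": 2.09}]
```

Emit:
drive_tool([
  {"dp":[0.03,-0.001,0.001],"twist":2.09},
  {"dp":[0.03,-0.003,0.001],"twist":2.09},
  {"dp":[0.03,-0.004,0.001],"twist":2.09},
  {"dp":[0.03,-0.005,0.001],"twist":2.09},
  {"dp":[0.03,-0.006,0.001],"twist":2.09},
  {"dp":[0.03,-0.007,0.001],"twist":2.09},
  {"dp":[0.029,-0.008,0.001],"twist":2.09},
  {"dp":[0.029,-0.009,0.001],"twist":2.09},
], jaw=0.3)

```text
clock: 13.13
position: [0.4757, 0.0695, 0.4287]
orientation: [-2.373, -2.057, -0.001]
force: [0.4, -0.0, 0.3]
grip_width: 0.0311
grip_force: 0.0
```

Emit:
drive_tool([
  {"dp":[0.029,-0.01,0.001],"twist":2.09},
  {"dp":[0.028,-0.011,0.001],"twist":2.09},
  {"dp":[0.028,-0.012,0.001],"twist":2.09},
  {"dp":[0.027,-0.013,0.001],"twist":2.09},
  {"dp":[0.027,-0.014,0.001],"twist":2.09},
  {"dp":[0.026,-0.015,0.001],"twist":2.09},
  {"dp":[0,0,0],"twist":0},
  {"dp":[0,0,0],"twist":0},
])

```text
clock: 13.8
position: [0.4405, 0.2475, 0.4224]
orientation: [-2.579, -1.793, 0.001]
force: [0.5, -1.1, 0.5]
grip_width: 0.0307
grip_force: 0.0
```

Run:
```python
from h import *
snap('wrist','w3.png')
p,f,M,o=pose();print(p,f,o['clock'],o['force'],o['grip_width'],o['joint_pos'])
```

```text
[0.44126359 0.24565094 0.42252989] -20.56363446817874 13.85 [ 0.1310187  -0.65574925  0.30009522] 0.031124760688847737 [-0.79015365  0.26888389  0.23070986  1.90869614 -0.07351223  0.97266164
 -0.88487877]
```

View pics/w3.png

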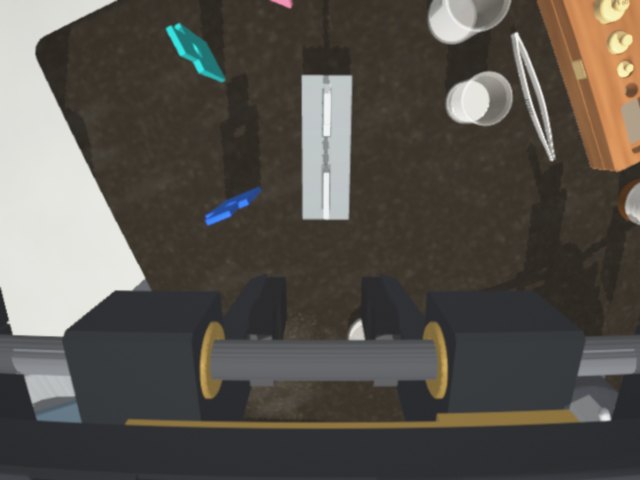

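The wrist view shows the stand at columns 302–351, rows 75–219. The coupon is the upper plate, around (326,112), and the blank the lower, around (326,195). The stand axis is aligned with tool x.

Run:
```python
from h import *
p=[(u,v) for u in range(300,355) for v in range(70,222)]
z=np.load('last_wrist.npz');w=[]
Rm=cv2.Rodrigues(z['rvec'])[0]
q=cv2.undistortPoints(np.array(p,float)[:,None],z['camera_matrix'],z['dist'])[:,0]
dd=np.array([z['d'][v,u] for u,v in p]);w=(np.c_[q*dd[:,None],dd]-z['tvec'].ravel())@Rm
pp,f,M,o=pose()
for nm,k in(('tab',w[:,2]>.104),('mid',(w[:,2]>.076)&(w[:,2]<.104)),('blank',(w[:,2]>.07)&((w-pp)@M[:,0]<.05)),('block',(w[:,2]>.02)&(w[:,2]<.03)),('>.06',w[:,2]>.06)):
    k=w[k];
    if len(k)<4:print(nm,len(k));continue
    t=(k-pp)@M; r=cv2.minAreaRect((k[:,:2]*1000).astype(np.float32))
    print(nm,len(k),k.mean(0).round(4),'tool mid',((t.min(0)+t.max(0))/2).round(4),'ext',np.ptp(t,axis=0).round(4),r,k[:,2].max().round(4))
# pixel based
for u,v in((326.5,87),(326.5,136)):print((ray('wrist',u,v,.11)-pp)@M,(ray('wrist',u,v,.08)-pp)@M)
```

```text
tab 247 [0.4696 0.3207 0.1499] tool mid [0.0811 0.0005 0.1674] ext [0.0231 0.0046 0.2943] ((470.16265869140625, 321.3780212402344), (22.903791427612305, 4.467827796936035), 69.46769714355469) 0.4022
mid 412 [0.4539 0.2788 0.0796] tool mid [0.0472 0.0004 0.3435] ext [0.1095 0.0053 0.0059] ((458.0852355957031, 289.5767822265625), (109.46410369873047, 4.989934921264648), 69.05323791503906) 0.0819
blank 278 [0.4457 0.2576 0.0794] tool mid [1.250e-02 3.000e-04 3.452e-01] ext [0.0401 0.0051 0.0085] ((445.5669250488281, 257.2578430175781), (40.13114547729492, 4.915249824523926), 68.31697082519531) 0.0816
block 6138 [0.4592 0.2928 0.0257] tool mid [0.0474 0.0005 0.3981] ext [0.1358 0.0466 0.0084] ((458.09478759765625, 289.7637939453125), (135.92295837402344, 46.26814270019531), 69.0389633178711) 0.0286
>.06 669 [0.4596 0.2943 0.1054] tool mid [0.0472 0.0004 0.1914] ext [0.1095 0.0053 0.3422] ((458.0852355957031, 289.5767822265625), (109.46410369873047, 4.989934921264648), 69.05323791503906) 0.4022
[9.67389929e-02 9.51654047e-05 3.12481221e-01] [9.95242184e-02 2.85890943e-04 3.42479765e-01]
[6.22221547e-02 2.71470741e-04 3.12498542e-01] [0.06146371 0.0004803  0.34249886]
```

Emit:
drive_tool([
  {"dp":[0.0405,0.0003,0.01],"twist":0.4},
  {"dp":[0.0405,0.0003,0.0225],"twist":0},
  {"dp":[0,0,0.04],"twist":0},
  {"dp":[0,0,0.03],"twist":0},
  {"dp":[0,0,0.03],"twist":0},
  {"dp":[0,0,0.02],"twist":0},
  {"dp":[0,0,0.02],"twist":0},
  {"dp":[0,0,0],"twist":0},
])

```text
clock: 14.52
position: [0.4691, 0.3141, 0.2491]
orientation: [2.592, 1.774, -0.011]
force: [-0.5, -0.3, 0.6]
grip_width: 0.0311
grip_force: 0.0
```

Emit:
drive_tool([
  {"dp":[0,0,0],"twist":0},
  {"dp":[0,0,0],"twist":0},
  {"dp":[0,0,0],"twist":0},
  {"dp":[0,0,0],"twist":0},
  {"dp":[0,0,0],"twist":0},
], jaw=1, grip_force=20)

```text
clock: 14.93
position: [0.4705, 0.3166, 0.2539]
orientation: [-2.591, -1.775, -0.003]
force: [-0.2, -1.5, 6.5]
grip_width: 0.0051
grip_force: 20.0
```

```bash
python3 st.py
```

```text
[0.47054884 0.31657296 0.25387046] -21.165584919590106 [-0.20119607 -1.47449244  6.49458963] alongpush 1.4357276155662022 torque [-0.03483871  0.56871986 -0.00437721] 14.9333
0.42601240243622096 109.42087679339373 rod~ 116.62087679339373
```

Emit:
drive_tool([
  {"dp":[0,0,0],"twist":0},
  {"dp":[0,0,0],"twist":0},
])

```text
clock: 15.1
position: [0.4705, 0.3166, 0.2538]
orientation: [-2.591, -1.775, -0.002]
force: [-1.8, -0.8, 7.2]
grip_width: 0.0048
grip_force: 20.0
```

```bash
python3 st.py
python3 - <<'E'
from h import *
snap('scene','s3.png')
cv2.imwrite('pics/c3.png',cv2.resize(cv2.imread('pics/s3.png')[225:345,190:350],(800,600),interpolation=2))
E
```

```text
[0.47051696 0.31656498 0.25382893] -21.159023332998686 [-1.78982529 -0.8201496   7.20866515] alongpush 1.3995899402386773 torque [-0.05684209  0.66821166  0.10926095] 15.1
0.42601547332099865 109.42527657021877 rod~ 116.62527657021877
```

View pics/c3.png

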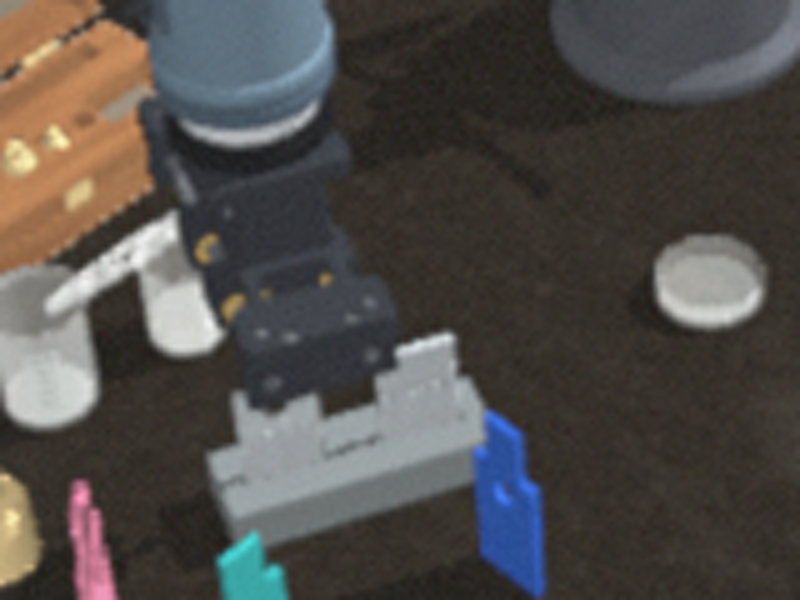

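The gripper is on the tab of the coupon, the left plate, and the blank at the right is untouched. The upward force is just the plate being pressed on the slot floor, so I'll lift.

Emit:
drive_tool([
  {"dp":[0,0,-0.005],"twist":0},
  {"dp":[0,0,-0.01],"twist":0},
  {"dp":[0,0,-0.02],"twist":0},
  {"dp":[0,0,-0.03],"twist":0},
  {"dp":[0,0,-0.03],"twist":0},
  {"dp":[0,0,-0.03],"twist":0},
  {"dp":[0,0,-0.015],"twist":0},
  {"dp":[0,0,0],"twist":0},
])

```text
clock: 15.82
position: [0.4716, 0.3165, 0.3973]
orientation: [-2.592, -1.774, -0.013]
force: [0.5, 1.0, -0.2]
grip_width: 0.0045
grip_force: 20.0
```

```bash
python3 st.py;python3 - <<'E'
from h import *
plan([.4535,-.1136,.385],8.5,22,nd=3)
E
```

```text
[0.4715831  0.31647089 0.39730404] -21.207037433357442 [ 0.46059691  0.95806314 -0.16941058] alongpush -1.0585975335818678 torque [-0.02481092  0.06979236 -0.02450106] 15.8167
0.42557327966000036 109.2941239232692 rod~ 116.4941239232692
[{"dp": [-0.019, 0.006, 0.001], "twist": -1.35}, {"dp": [-0.019, 0.006, 0.001], "twist": -1.35}, {"dp": [-0.019, 0.005, 0.001], "twist": -1.35}, {"dp": [-0.019, 0.005, 0.001], "twist": -1.35}, {"dp": [-0.019, 0.005, 0.001], "twist": -1.35}, {"dp": [-0.019, 0.004, 0.001], "twist": -1.35}, {"dp": [-0.019, 0.004, 0.001], "twist": -1.35}, {"dp": [-0.019, 0.003, 0.001], "twist": -1.35}]
[{"dp": [-0.019, 0.003, 0.001], "twist": -1.35}, {"dp": [-0.019, 0.002, 0.001], "twist": -1.35}, {"dp": [-0.019, 0.002, 0.001], "twist": -1.35}, {"dp": [-0.02, 0.001, 0.001], "twist": -1.35}, {"dp": [-0.02, 0.001, 0.001], "twist": -1.35}, {"dp": [-0.02, 0.0, 0.001], "twist": -1.35}, {"dp": [-0.02, -0.0, 0.001], "twist": -1.35}, {"dp": [-0.02, -0.0, 0.001], "twist": -1.35}]
[{"dp": [-0.02, -0.001, 0.001], "twist": -1.35}, {"dp": [-0.02, -0.001, 0.001], "twist": -1.35}, {"dp": [-0.019, -0.002, 0.001], "twist": -1.35}, {"dp": [-0.019, -0.002, 0.001], "twist": -1.35}, {"dp": [-0.019, -0.003, 0.001], "twist": -1.35}, {"dp": [-0.019, -0.003, 0.001], "twist": -1.35}]
```

Emit:
drive_tool([
  {"dp":[-0.019,0.006,0.001],"twist":-1.35},
  {"dp":[-0.019,0.006,0.001],"twist":-1.35},
  {"dp":[-0.019,0.005,0.001],"twist":-1.35},
  {"dp":[-0.019,0.005,0.001],"twist":-1.35},
  {"dp":[-0.019,0.005,0.001],"twist":-1.35},
  {"dp":[-0.019,0.004,0.001],"twist":-1.35},
  {"dp":[-0.019,0.004,0.001],"twist":-1.35},
  {"dp":[-0.019,0.003,0.001],"twist":-1.35},
])

```text
clock: 16.48
position: [0.4632, 0.1582, 0.3838]
orientation: [-2.412, -2.013, 0.002]
force: [-0.0, -0.6, 0.3]
grip_width: 0.0047
grip_force: 20.0
```

Emit:
drive_tool([
  {"dp":[-0.019,0.003,0.001],"twist":-1.35},
  {"dp":[-0.019,0.002,0.001],"twist":-1.35},
  {"dp":[-0.019,0.002,0.001],"twist":-1.35},
  {"dp":[-0.02,0.001,0.001],"twist":-1.35},
  {"dp":[-0.02,0.001,0.001],"twist":-1.35},
  {"dp":[-0.02,0,0.001],"twist":-1.35},
  {"dp":[-0.02,0,0.001],"twist":-1.35},
  {"dp":[-0.02,0,0.001],"twist":-1.35},
])

```text
clock: 17.15
position: [0.4566, 0.001, 0.3759]
orientation: [-2.212, -2.23, 0.001]
force: [0.2, -0.2, -1.3]
grip_width: 0.0049
grip_force: 20.0
```

Emit:
drive_tool([
  {"dp":[-0.02,-0.001,0.001],"twist":-1.35},
  {"dp":[-0.02,-0.001,0.001],"twist":-1.35},
  {"dp":[-0.019,-0.002,0.001],"twist":-1.35},
  {"dp":[-0.019,-0.002,0.001],"twist":-1.35},
  {"dp":[-0.019,-0.003,0.001],"twist":-1.35},
  {"dp":[-0.019,-0.003,0.001],"twist":-1.35},
  {"dp":[0,0,0],"twist":0},
  {"dp":[0,0,0],"twist":0},
])

```text
clock: 17.82
position: [0.4524, -0.1153, 0.37]
orientation: [-2.053, -2.377, 0.001]
force: [0.4, -0.7, -0.4]
grip_width: 0.0048
grip_force: 20.0
```

Emit:
drive_tool([
  {"dp":[0,0,0.008],"twist":0},
  {"dp":[0,0,0.008],"twist":0},
  {"dp":[0,0,0.004],"twist":0},
  {"dp":[0,0,0],"twist":0},
  {"dp":[0,0,0],"twist":0},
  {"dp":[0,0,0],"twist":0},
  {"dp":[0,0,0],"twist":0},
])

```text
clock: 18.4
position: [0.4531, -0.1145, 0.3507]
orientation: [2.05, 2.38, 0.0]
force: [-0.4, -0.1, -0.5]
grip_width: 0.0043
grip_force: 20.0
```

```bash
python3 st.py
python3 - <<'E'
from h import *
p,f,M,o=pose()
snap('scene','s4.png');snap('side','d4.png');snap('wrist','w4.png')
P0=p+M@[.0043,0,.1878];o=np.zeros((600,800,3),np.uint8)
for i,n in enumerate(('scene','side')):
    c=proj(n,P0)[0];print(n,c);x0,y0=int(c[0])-40,int(c[1])-60
    print(x0,y0);o[:600,400*i:400*i+400]=cv2.resize(cv2.imread('pics/%s4.png'%'sd'[i])[y0:y0+120,x0:x0+80],(400,600),interpolation=2)
cv2.imwrite('pics/c4.png',o)
E
```

```text
[ 0.45307817 -0.1144602   0.35070207] 8.536030296552758 [-0.36908343 -0.08249505 -0.48576056] alongpush 0.026740510496034337 torque [-0.03129479  0.04393859 -0.0283863 ] 18.4
0.16178973189584372 -169.58053731553787 rod~ -162.38053731553788
scene [373.52698906 202.94897429]
333 142
side [323.26160645 273.4523437 ]
283 213
```

View pics/c4.png

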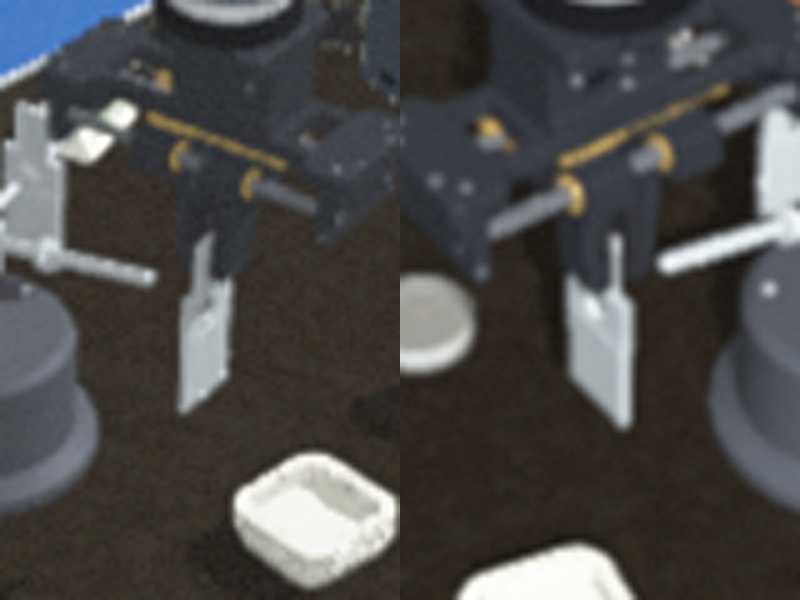

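The crops show the plate hanging from the gripper. Its lower corners are at scene crop (181,412) and (228,375), and at side crop (572,375) and (628,430). The rod tip is at scene crop (153,278) and side crop (662,265). I'll triangulate.

```bash
cat > tri.py <<'E'
from h import *
def tri(a,b):
    Q=[];U=[]
    for n,p in(('scene',a),('side',b)):
        z=np.load('last_%s.npz'%n);Rm=cv2.Rodrigues(z['rvec'])[0];Q.append(np.c_[Rm,z['tvec'].ravel()])
        U.append(cv2.undistortPoints(np.array([[p]],float),z['camera_matrix'],z['dist'])[0].T)
    X=cv2.triangulatePoints(Q[0],Q[1],U[0],U[1]).ravel();X=X[:3]/X[3]
    e=[np.linalg.norm(proj(n,X)[0]-p) for n,p in(('scene',a),('side',b))]
    return X,np.round(e,2)
E
python3 - <<'E'
from tri import *
p,f,M,o=pose()
S=lambda x,y:(333+x/5-.4,142+y/5-.4); D=lambda x,y:(283+(x-400)/5-.4,213+y/5-.4)
for nm,a,b in(('low+y',(181,412),(572,375)),('low-y',(228,375),(628,430)),('sh+y',(183,283),(568,278)),('sh-y',(232,278),(632,298)),('eye',(205,318),(592,305)),('tip',(153,278),(662,266))):
    X,e=tri(S(*a),D(*b));print(nm,X.round(4),e,'tool',((X-p)@M).round(4))
# depth on plate face
P0=p+M@[.0043,0,.1878]
for n in('scene','side'):
    z=np.load('last_%s.npz'%n);c=proj(n,P0)[0]
    pts=[(u,v) for u in range(int(c[0])-20,int(c[0])+20) for v in range(int(c[1])-15,int(c[1])+40)]
    t=(world(n,pts)-p)@M; k=t[(abs(t[:,1])<.012)&(t[:,2]>.172)&(t[:,2]<.26)&(abs(t[:,0])<.05)]
    k2=k[k[:,2]>.2]
    print(n,len(k),'x',np.percentile(k2[:,0],[1,99]).round(4),'y',np.median(k2[:,1]).round(4),'z',np.percentile(k[:,2],[1,99]).round(4))
E
```

```text
low+y [ 0.4472 -0.09    0.1051] [0.38 0.45] tool [ 0.0251 -0.0022  0.2456]
low-y [ 0.4528 -0.1332  0.1055] [0.05 0.06] tool [-0.0183 -0.0031  0.2452]
sh+y [ 0.4485 -0.0972  0.1789] [3.42 4.19] tool [ 0.0178 -0.002   0.1719]
sh-y [ 0.454  -0.128   0.1761] [1.72 2.15] tool [-0.0134 -0.0011  0.1746]
eye [ 0.4488 -0.106   0.16  ] [0.19 0.23] tool [ 0.0091 -0.0031  0.1907]
tip [ 0.4846 -0.1046  0.1681] [0.22 0.26] tool [0.0052 0.0326 0.1826]
scene 195 x [-0.015   0.0251] y -0.0023 z [0.1731 0.2432]
side 275 x [-0.0141  0.0254] y -0.0028 z [0.1722 0.245 ]
```

Emit:
drive_tool([
  {"dp":[0.0005,0,-0.005],"twist":0},
  {"dp":[0,0,-0.0048],"twist":0},
  {"dp":[0,0.01,0.0018],"twist":0},
  {"dp":[0,0.01,0.0018],"twist":0},
  {"dp":[0,0.005,0.0009],"twist":0},
  {"dp":[0,0,0],"twist":0},
  {"dp":[0,0,0],"twist":0},
  {"dp":[0,0,0],"twist":0},
])

```text
clock: 19.22
position: [0.4774, -0.1104, 0.3555]
orientation: [-2.05, -2.38, 0.001]
force: [-0.0, -0.3, -1.1]
grip_width: 0.0048
grip_force: 20.0
```

```bash
cat > ck.py <<'E'
from h import *
p,f,M,o=pose();C=np.array([.6122,-.0852]);a=np.radians(8.58);e=np.array([np.cos(a),np.sin(a)])
E=p+M@[.0048,0,.1872];d=C-E[:2];h=d@e-.060;ax=.155+h*np.tan(np.radians(10))
print('s',(h/np.cos(np.radians(10))).round(4),'lat(toolx) rod-eye',(d@[-e[1],e[0]]).round(4),'axis-eye z',(ax-E[2]).round(4),'F tool',(np.array(o['force'])@M).round(2),'T',np.round(np.array(o['torque'])@M,2),p.round(4),round(f,2),o['clock'],o['grip_width'])
E
python3 ck.py
```

```text
s 0.0784 lat(toolx) rod-eye -0.0 axis-eye z 0.0004 F tool [-0.33 -0.1   1.07] T [ 0.05 -0.08 -0.03] [ 0.4774 -0.1104  0.3555] 8.52 19.2167 0.004794161960989968
```

Emit:
drive_tool([
  {"dp":[0,0.003,0.0005],"twist":0},
  {"dp":[0,0.003,0.0005],"twist":0},
  {"dp":[0,0.001,0.0002],"twist":0},
  {"dp":[0,0.001,0.0002],"twist":0},
  {"dp":[0,0,0],"twist":0},
], grip_force=8)

```text
clock: 19.63
position: [0.4857, -0.1091, 0.3544]
orientation: [2.05, 2.38, 0.0]
force: [-0.0, 0.7, -0.8]
grip_width: 0.0052
grip_force: 8.0
```

```bash
python3 ck.py
```

```text
s 0.0697 lat(toolx) rod-eye -0.0 axis-eye z -0.0001 F tool [0.74 0.1  0.85] T [ 0.02 -0.04 -0.  ] [ 0.4857 -0.1091  0.3544] 8.53 19.6333 0.00517866969526447
```

Emit:
drive_tool([
  {"dp":[0,0.001,0.0002],"twist":0},
  {"dp":[0,0.001,0.0002],"twist":0},
  {"dp":[0,0.001,0.0001],"twist":0},
  {"dp":[0,0,0],"twist":0},
])

```text
clock: 19.97
position: [0.4886, -0.1087, 0.3539]
orientation: [2.05, 2.38, 0.0]
force: [0.9, 0.2, -0.8]
grip_width: 0.0046
grip_force: 8.0
```

```bash
python3 ck.py
```

```text
s 0.0667 lat(toolx) rod-eye -0.0 axis-eye z -0.0001 F tool [0.07 0.91 0.79] T [ 0.08 -0.04  0.04] [ 0.4886 -0.1087  0.3539] 8.53 19.9667 0.004615510001713298
```

Emit:
drive_tool([
  {"dp":[0,0.001,0.0002],"twist":0},
  {"dp":[0,0.001,0.0002],"twist":0},
  {"dp":[0,0.001,0.0001],"twist":0},
  {"dp":[0,0.001,0.0002],"twist":0},
  {"dp":[0,0,0],"twist":0},
])

```text
clock: 20.38
position: [0.4926, -0.1081, 0.3532]
orientation: [2.05, 2.38, 0.0]
force: [0.2, -0.4, -0.7]
grip_width: 0.005
grip_force: 8.0
```

```bash
python3 ck.py
python3 - <<'E'
from h import *
snap('scene','s5.png');snap('side','d5.png')
o=np.zeros((600,800,3),np.uint8)
o[:,:400]=cv2.resize(cv2.imread('pics/s5.png')[160:250,330:390],(400,600),interpolation=2)
o[:,400:]=cv2.resize(cv2.imread('pics/d5.png')[225:315,305:365],(400,600),interpolation=2)
cv2.imwrite('pics/c5.png',o)
E
```

```text
s 0.0626 lat(toolx) rod-eye -0.0 axis-eye z -0.0001 F tool [-0.4   0.14  0.66] T [ 0.01 -0.1   0.1 ] [ 0.4926 -0.1081  0.3532] 8.53 20.3833 0.004973481273206296
```

View pics/c5.png

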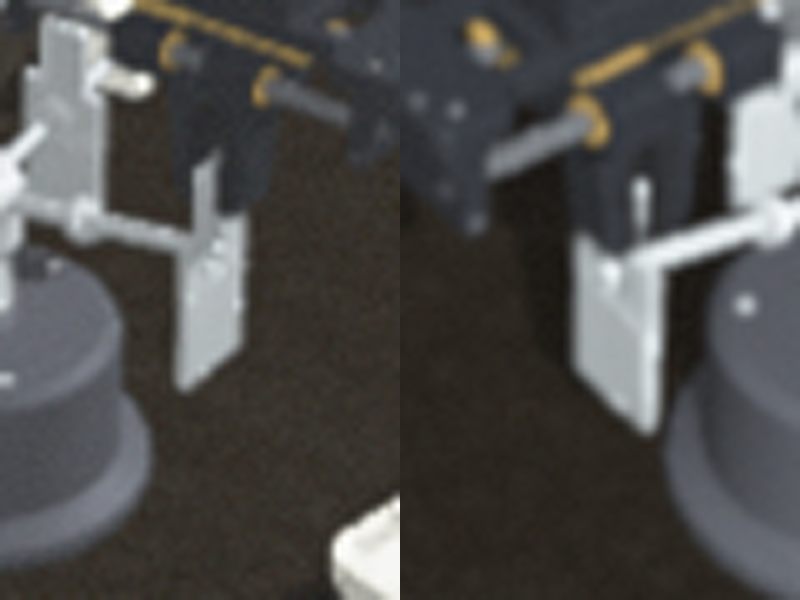

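The side crop shows the rod tip coming through the eye at (608,272), and the scene crop agrees at (213,255). The plate is threaded with no contact force, so I'll slide inwards.

Emit:
drive_tool([
  {"dp":[0,0.003,0.0005],"twist":0},
  {"dp":[0,0.003,0.0005],"twist":0},
  {"dp":[0,0.003,0.0006],"twist":0},
  {"dp":[0,0.003,0.0005],"twist":0},
  {"dp":[0,0.003,0.0005],"twist":0},
  {"dp":[0,0.003,0.0006],"twist":0},
  {"dp":[0,0.003,0.0005],"twist":0},
  {"dp":[0,0,0],"twist":0},
])

```text
clock: 21.15
position: [0.5138, -0.1048, 0.3494]
orientation: [2.05, 2.381, 0.0]
force: [1.0, 0.1, -0.6]
grip_width: 0.005
grip_force: 8.0
```

```bash
python3 ck.py
```

```text
s 0.0408 lat(toolx) rod-eye -0.0001 axis-eye z -0.0001 F tool [-0.01  0.99  0.57] T [ 0.03 -0.03  0.04] [ 0.5138 -0.1048  0.3494] 8.54 21.15 0.004953083088308465
```

Emit:
drive_tool([
  {"dp":[0,0.003,0.0005],"twist":0},
  {"dp":[0,0.003,0.0005],"twist":0},
  {"dp":[0,0.003,0.0006],"twist":0},
  {"dp":[0,0.003,0.0005],"twist":0},
  {"dp":[0,0.003,0.0005],"twist":0},
  {"dp":[0,0.003,0.0006],"twist":0},
  {"dp":[0,0.003,0.0005],"twist":0},
  {"dp":[0,0,0],"twist":0},
])

```text
clock: 21.82
position: [0.5345, -0.1017, 0.3457]
orientation: [2.05, 2.381, 0.0]
force: [0.2, -0.1, -0.5]
grip_width: 0.0048
grip_force: 8.0
```

```bash
python3 ck.py
```

```text
s 0.0195 lat(toolx) rod-eye -0.0001 axis-eye z -0.0001 F tool [-0.14  0.2   0.46] T [ 0.12 -0.02 -0.03] [ 0.5345 -0.1017  0.3457] 8.54 21.8167 0.004844647256852378
```

Emit:
drive_tool([
  {"dp":[0,0.002,0.0004],"twist":0},
  {"dp":[0,0.002,0.0003],"twist":0},
  {"dp":[0,0.002,0.0004],"twist":0},
  {"dp":[0,0.002,0.0003],"twist":0},
  {"dp":[0,0.0015,0.0003],"twist":0},
  {"dp":[0,0,0],"twist":0},
  {"dp":[0,0,0],"twist":0},
])

```text
clock: 22.4
position: [0.5434, -0.1005, 0.3441]
orientation: [-2.05, -2.38, 0.0]
force: [-0.3, 0.8, -0.2]
grip_width: 0.005
grip_force: 8.0
```

```bash
python3 ck.py
```

```text
s 0.0105 lat(toolx) rod-eye 0.0001 axis-eye z -0.0 F tool [ 0.84 -0.13  0.25] T [ 0.08 -0.08 -0.03] [ 0.5434 -0.1005  0.3441] 8.52 22.4 0.004963833993181528
```

Emit:
drive_tool([
  {"dp":[0,0.001,0.0002],"twist":0},
  {"dp":[0,0.001,0.0002],"twist":0},
  {"dp":[0,0.001,0.0001],"twist":0},
  {"dp":[0,0,0],"twist":0},
])

```text
clock: 22.73
position: [0.5465, -0.1, 0.3436]
orientation: [2.05, 2.38, 0.0]
force: [0.0, 0.2, -1.2]
grip_width: 0.0053
grip_force: 8.0
```

```bash
python3 ck.py
```

```text
s 0.0072 lat(toolx) rod-eye 0.0 axis-eye z -0.0002 F tool [0.15 0.05 1.17] T [ 0.05 -0.04  0.03] [ 0.5465 -0.1     0.3436] 8.53 22.7333 0.005266893360565178
```

Emit:
drive_tool([
  {"dp":[0,0.001,0.0002],"twist":0},
  {"dp":[0,0.001,0.0002],"twist":0},
  {"dp":[0,0,0],"twist":0},
])

```text
clock: 22.98
position: [0.5484, -0.0997, 0.3432]
orientation: [2.05, 2.38, 0.0]
force: [0.2, 0.2, -1.1]
grip_width: 0.0045
grip_force: 8.0
```

```bash
python3 ck.py
```

```text
s 0.0053 lat(toolx) rod-eye 0.0 axis-eye z -0.0001 F tool [0.18 0.18 1.07] T [ 0.05 -0.05 -0.03] [ 0.5484 -0.0997  0.3432] 8.53 22.9833 0.004465494213916265
```

Emit:
drive_tool([
  {"dp":[0,0.0007,0.0001],"twist":0},
  {"dp":[0,0.0007,0.0001],"twist":0},
  {"dp":[0,0,0],"twist":0},
])

```text
clock: 23.23
position: [0.5497, -0.0995, 0.343]
orientation: [-2.05, -2.38, 0.0]
force: [-0.5, 1.2, -0.6]
grip_width: 0.005
grip_force: 8.0
```

```bash
python3 ck.py
```

```text
s 0.004 lat(toolx) rod-eye 0.0001 axis-eye z -0.0001 F tool [ 1.28 -0.35  0.63] T [ 0.08 -0.08 -0.01] [ 0.5497 -0.0995  0.343 ] 8.53 23.2333 0.005018143847514498
```

Emit:
drive_tool([
  {"dp":[0,0.0007,0.0001],"twist":0},
  {"dp":[0,0.0005,0.0001],"twist":0},
  {"dp":[0,0,0],"twist":0},
])

```text
clock: 23.48
position: [0.5505, -0.0995, 0.3426]
orientation: [-2.05, -2.379, 0.001]
force: [-3.3, -0.1, -0.1]
grip_width: 0.005
grip_force: 8.0
```

```bash
python3 ck.py
```

```text
s 0.0035 lat(toolx) rod-eye 0.0001 axis-eye z 0.0002 F tool [ 0.37 -3.24  0.09] T [ 0.63 -0.08 -0.01] [ 0.5505 -0.0995  0.3426] 8.51 23.4833 0.004992464746529794
```

Emit:
drive_tool([
  {"dp":[0,-0.0002,0.0008],"twist":0},
  {"dp":[0,0,0.0008],"twist":0},
  {"dp":[0,0,0.0006],"twist":0},
  {"dp":[0,0,0],"twist":0},
])

```text
clock: 23.82
position: [0.5507, -0.0994, 0.3406]
orientation: [2.05, 2.38, 0.0]
force: [-2.0, -1.1, 1.1]
grip_width: 0.005
grip_force: 8.0
```

```bash
python3 ck.py
```

```text
s 0.003 lat(toolx) rod-eye 0.0001 axis-eye z 0.0021 F tool [-0.75 -2.15 -1.11] T [ 0.5  -0.07  0.04] [ 0.5507 -0.0994  0.3406] 8.52 23.8167 0.005048864191487643
```

Emit:
drive_tool([
  {"dp":[0,0,0.0004],"twist":0},
  {"dp":[0,0,0],"twist":0},
])

```text
clock: 23.98
position: [0.5507, -0.0994, 0.3404]
orientation: [2.05, 2.38, 0.0]
force: [-2.4, -0.7, 3.0]
grip_width: 0.005
grip_force: 8.0
```

```bash
python3 ck.py
```

```text
s 0.0029 lat(toolx) rod-eye 0.0001 axis-eye z 0.0023 F tool [-0.35 -2.47 -3.02] T [ 0.56 -0.04 -0.04] [ 0.5507 -0.0994  0.3404] 8.52 23.9833 0.0050145021742623785
```

Emit:
drive_tool([
  {"dp":[0,0,0],"twist":0},
  {"dp":[0,0,0],"twist":0},
  {"dp":[0,0,0],"twist":0},
  {"dp":[0,0,0],"twist":0},
  {"dp":[0,0,0],"twist":0},
  {"dp":[0,0,0],"twist":0},
], jaw=0.55)

```text
clock: 24.48
position: [0.5507, -0.0994, 0.3402]
orientation: [2.05, 2.38, 0.0]
force: [0.3, -0.2, 1.8]
grip_width: 0.02
grip_force: 0.0
```

```bash
python3 ck.py
python3 - <<'E'
from h import *
snap('scene','s6.png');snap('side','d6.png')
o=np.zeros((600,800,3),np.uint8)
o[:,:400]=cv2.resize(cv2.imread('pics/s6.png')[155:245,315:375],(400,600),interpolation=2)
o[:,400:]=cv2.resize(cv2.imread('pics/d6.png')[220:310,330:390],(400,600),interpolation=2)
cv2.imwrite('pics/c6.png',o)
E
```

```text
s 0.0029 lat(toolx) rod-eye 0.0001 axis-eye z 0.0025 F tool [-0.21  0.25 -1.76] T [ 0.05  0.01 -0.03] [ 0.5507 -0.0994  0.3402] 8.53 24.4833 0.019961742570757175
```

View pics/c6.png

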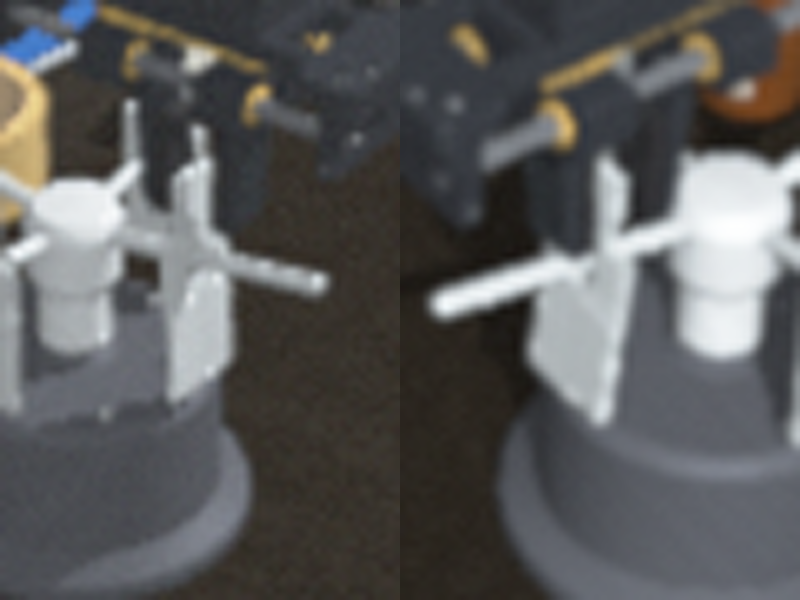

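The plate hangs on the rod against the collar and is free of the fingers, with the rod passing out through the eye (scene crop (215,262) to tip (318,283)). I'll retreat straight up.

Emit:
drive_tool([
  {"dp":[0,0,-0.004],"twist":0},
  {"dp":[0,0,-0.008],"twist":0},
  {"dp":[0,0,-0.015],"twist":0},
  {"dp":[0,0,-0.025],"twist":0},
  {"dp":[0,0,-0.03],"twist":0},
  {"dp":[0,0,-0.02],"twist":0},
  {"dp":[0,0,0],"twist":0},
  {"dp":[0,0,0],"twist":0},
])

```text
clock: 25.25
position: [0.5509, -0.0995, 0.4438]
orientation: [2.049, 2.379, 0.003]
force: [-0.9, 0.3, -1.7]
grip_width: 0.0198
grip_force: 0.0
```

Run:
```python
from h import *
from tri import *
snap('scene','s7.png');snap('side','d7.png')
a=np.radians(8.58);e=np.array([-np.cos(a),-np.sin(a)]);l=np.array([-e[1],e[0]]);C=np.array([.6122,-.0852])
for n in('scene','side'):
    c=proj(n,[.549,-.095,.15])[0]
    w=world(n,[(u,v) for u in range(int(c[0])-25,int(c[0])+25) for v in range(int(c[1])-30,int(c[1])+35)])
    d=w[:,:2]-C;r=d@e;t=d@l
    k=(abs(r-.065)<.012)&(abs(t)<.03)&(w[:,2]>.09)&(w[:,2]<.21)
    for lo,hi in((.095,.115),(.115,.135),(.165,.2)):
        q=k&(w[:,2]>lo)&(w[:,2]<hi);print(n,lo,q.sum(),'r',np.percentile(r[q],[10,50,90]).round(4),'t',np.percentile(t[q],[2,98]).round(4))
    print('z',w[k,2].min().round(3),w[k,2].max().round(3))
    im7=np.load('last_%s.npz'%n)['im'].astype(int);im2=cv2.imread('pics/%s2.png'%n[0 if n=='scene' else 2])[:,:,::-1].astype(int)
print(pose()[3]['clock'])
```

```text
scene 0.095 53 r [0.0656 0.0697 0.0709] t [-0.0182  0.0183]
scene 0.115 58 r [0.0658 0.068  0.0693] t [-0.0177  0.0186]
scene 0.165 72 r [0.0599 0.0627 0.0646] t [-0.0132  0.0136]
z 0.092 0.197
side 0.095 78 r [0.0685 0.0699 0.0711] t [-0.0205  0.0174]
side 0.115 86 r [0.0669 0.0686 0.0695] t [-0.0202  0.0185]
side 0.165 116 r [0.0603 0.0632 0.065 ] t [-0.0175  0.0161]
z 0.096 0.198
25.35
```

```bash
python3 -c "
from station import *
print(hand_in())"
```

```text
the job is handed in; nothing more can be done
None
```

I turned the tree until I felt the stop, with about 5 N at the rod, then hung the steel plate by its eye against the rod's collar and handed the job in. The last camera check put the plate's mid-plane about 3.5 mm from the collar face, tilted about 5°, with the arm clear. The hand-in gave no verdict, and I had no direct reading of the plunger.

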